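# Pack two parts cases into the desk rack and close up the sliding stop

## Robot

A 6-joint arm with a two-finger parallel gripper is mounted at the origin on the work surface. World frame = base frame: x ahead of the robot, y to its left, z up, the work surface at z = 0. Lengths are in m, angles in rad, forces in N, time in s.
With the tool pointing down it reaches from about 0.275 to 0.875 m from the base axis. Payload 12.5 kg.
Tool frame: the origin (TCP) lies at the very end of the fingers, on their centre line; the grasp point (between the pads) lies bot.grip_point_offset behind it (bot.grip_point_offset is the distance from the TCP to the grasp point, in m); z points along the fingers, x is the direction in which the jaws open and shut, and the axes are right-handed (so a half turn about z gives the same grasp; the last joint's range is limited). The gripper opens to 85 mm and grips with 20 to 120 N. Pads are 22 mm wide; open, the fingers measure 114 mm over their backs; the gripper's body (76 mm by 85 mm) begins 54 mm behind the grasp point. The pads swing forward as they close: fully open they stand 13 mm farther back than shut.
Start: joints at [-0.085, 0.351, 1.652, -0, 1.139, -0.085], TCP at [0.55, 0, 0.197] pointing down, gripper open.
Joint ranges: [-2.75, 2.75], [-0.79, 2.1], [0.01, 2.65], [-1.57, 4.71], [0.07, 3.14], [-2.87, 2.87]. Speed limits (rad/s): [2.22, 2.22, 2.79, 3.14, 3.14, 3.14].

## Interface

Orientations are given as a rotation vector (axis times angle).
In Python, from cell import bot, capture, camera_params gives the robot as it stands.
- The arm moves only by the tool jog_arm, never from a script. Its argument "deltas" is a list of rows, each a list of 2 entries, a list of its own where there are three numbers: the shift along the tool's x, y, z normalised to -1 to 1, where 1 is 250 mm, then the turn, a rotation vector about the tool's x, y, z normalised to -1 to 1, where 1 is 2 rad. A call has 1 to 10 rows; each row is the pose to reach, as a shift and turn from the pose commanded when the call began, along the tool's axes at that moment; what a row does not reach only later rows make up. A row lasts 1/8 s, in which the tool goes at most 62.5 mm and 10.7 degrees, less where a joint would pass 70% of its speed; a pose out of reach is approached as far as the arm can. A call with a number of a shift or a turn outside -1 to 1 is refused whole. A call with a gripper value outside its range is refused whole. "jaw" is the opening, from -1 (shut) to 1 (fully open), set as the call begins (left out, the last holds). The fingers move at their own pace and stop on an object; "squeeze" is the grip in N (left out, the last holds). Time passes only in rows, so rows that repeat a pose let the fingers close. It gives the time, the measured TCP pose, the force and the opening at its end, in the units of the state.
- bot.get_state(): the state, without advancing time (a new reading comes with each control period).
- capture(name): name is "scene" or "side" or "wrist"; returns (picture, depth): 400x640x3 uint8, blue, green, red; 400x640 float32, m along the optical axis (not along the pixel's ray), 0 where there is no reading.
- camera_params(name): a dict with "fx", "fy", "cx", "cy" (pixels), "rvec" (rotation vector, rad) and "tvec" (3), from world to camera coordinates, as OpenCV has them. Camera axes: x right, y down, z forward; pixel columns grow to the right and rows downward; lengths in m; the calibration is good to about 2 mm. A picture is of the moment at which its call begins: read the wrist's pose just before it. camera_params takes no time and is no camera call; for the wrist camera it gives the pose at the moment of the call.
- bot.sign_off(): hands the job in, once; it reports no verdict.
The state is a dict: "time": time; "joint_pos": joint angles; "qd": joint speeds; "joint_torque": joint torques, N m; "ee_pos": TCP position; "eef_rot": TCP orientation; "ft_force": force on the tool from outside, world axes, zero at the start; "wrist_torque": the same for the moment, N m; "grip_width": finger opening in m.
Only numpy, scipy, OpenCV 4.12 (cv2) and the standard library are available. Lean on these libraries where they do the work, as an engineer would, in place of code of your own. Each camera call takes 0.05 s, during which the arm holds its last target. There are 200 camera calls.

## Task

Put the blue and the orange parts case into the wooden desk rack with the two grey ones: draw the sliding stop back to make room, stand both cases upright and square on the base board with their label ends to the front like the others, then push the stop in snug so that the whole row is closed up without gaps against the fixed end. The green case is still in use: leave it, the circuit board and the mug where they are, and do not let any case fall over.

Things in the scene. Friction and masses are not known exactly. Their poses are not given: they have to be found in the camera images.
- rack: pale wood desk rack, fixed (sizes in mm). Origin: centre of its base board's underside; x across the board (front edge, towards the robot, at -x), y along it. Board 136 (x) x 360 (y) x 14; cases stand on its top, z = 14. The fixed end panel at the -y end, 110 wide, 15 thick, rises to z = 164, inner face at y = -165; the sliding stop faces it.
- stop (a joint): sliding stop of the rack: upright wooden panel with two low metal shoes behind it that reach 76 mm along the rack's +y from its inner face. Value in m: 0 is fully in; grows as it is drawn away from the fixed end (rack's +y), to 0.18. Clear width between fixed end and stop = 0.070 + value. About 2.5 N to slide, stays where left. Starts nearly in: no room for another case.
- stop_top (a point): centre of the top edge of the sliding stop, 179 mm above the desk. The panel is 100 wide (rack's x) and 14 thick (rack's y), so its inner face is 7 nearer the fixed end; it can be pinched here from above, its top stands 53 mm above the tops of the cases in the rack. Axes as the rack's.
- blue_mid (a point): centre (half-way up) of the blue parts case: a slim closed box of hard blue plastic, standing on end. 92 deep (its own x) x 34 thick (its own y) x 112 tall (z), mm. About 0.22 kg. Stands loose on the desk at the start, its label end more or less towards the robot.
- blue_label (a point): middle of the narrow label end of the blue case, which carries a plain white label and looks along the case's -x; 46 mm from its centre.
- orange_mid (a point): centre (half-way up) of the orange parts case: a slim closed box of hard orange plastic, standing on end. 92 deep (its own x) x 26 thick (its own y) x 112 tall (z), mm. About 0.2 kg. Stands loose on the desk at the start, its label end more or less towards the robot.
- orange_label (a point): middle of the narrow label end of the orange case, which carries a plain white label and looks along the case's -x; 46 mm from its centre.
- grey_a_mid (a point): centre of one of the two grey parts cases that already stand in the rack, loose, next to the fixed end: 92 deep (own x) x 30 thick (own y) x 112 mm tall.
- grey_a_label (a point): middle of the label end of that grey case, at its own -x end.
- grey_b_mid (a point): centre of one of the two grey parts cases that already stand in the rack, loose, next to the fixed end: 92 deep (own x) x 30 thick (own y) x 112 mm tall.
- grey_b_label (a point): middle of the label end of that grey case, at its own -x end.
- green_mid (a point): centre (half-way up) of the green parts case, 92 deep x 30 thick x 112 mm tall, standing loose on the desk: still in use, it stays where it is.
- board: bare prototyping circuit board, 100 (x) x 150 (y) mm, lying flat and loose on the desk, with two chips and two headers up to 20 mm high. Origin: centre of its underside. Leave alone.
- mug: white mug, radius 40 mm, height 92 mm, handle at its +y. Origin: centre of its underside. Leave alone.

How it is judged:
On the way, in this order (a step that is already met when the one before it is completed fails the run):
1. the stop has been drawn back to make room (clear width over 130 mm) (value of joint stop above 0.06 m), for 0.1 s.
2. both cases stand upright and square on the base board, on the fixed end's side of the stop, label ends to the front (angle between each of blue_mid, orange_mid's own z axis and vertical below 0.06 rad and z of blue_mid in the frame of rack between 0.065 and 0.075 m and x of blue_mid in the frame of rack between -0.024 and 0.024 m and angle between the x axis of each of blue_mid, orange_mid and the x axis of rack, either way round below 0.07 rad and x of each of blue_label, orange_label in the frame of rack below 0 m and z of orange_mid in the frame of rack between 0.065 and 0.075 m and x of orange_mid in the frame of rack between -0.024 and 0.024 m and y of each of blue_mid, orange_mid in the frame of stop_top below 0 m), for 0.2 s.
At the end, for the whole second after the job is handed in: All four cases stand on the base board between fixed end and stop: upright and square within 3.5 degrees, centres within 24 mm of the board's middle line, label ends to the front; the stop is pushed up so that the gaps in the row together are under 4 mm (value 0.052 within 0.004) (angle between each of blue_mid, orange_mid, grey_a_mid, grey_b_mid's own z axis and vertical below 0.06 rad and z of blue_mid in the frame of rack between 0.065 and 0.075 m and x of blue_mid in the frame of rack between -0.024 and 0.024 m and angle between the x axis of each of blue_mid, orange_mid, grey_a_mid, grey_b_mid and the x axis of rack, either way round below 0.07 rad and x of each of blue_label, orange_label, grey_a_label, grey_b_label in the frame of rack below 0 m and z of orange_mid in the frame of rack between 0.065 and 0.075 m and x of orange_mid in the frame of rack between -0.024 and 0.024 m and z of grey_a_mid in the frame of rack between 0.065 and 0.075 m and x of grey_a_mid in the frame of rack between -0.024 and 0.024 m and z of grey_b_mid in the frame of rack between 0.065 and 0.075 m and x of grey_b_mid in the frame of rack between -0.024 and 0.024 m and y of each of blue_mid, orange_mid, grey_a_mid, grey_b_mid in the frame of rack below -0.05 m and value of joint stop between 0.048 and 0.056 m); the robot touches nothing.
It fails at once if the green case, the circuit board or the mug is moved more than 25 mm (distance of any of green_mid, board, mug from where it was at the start of the episode above 0.025 m).
It fails at once if a case falls over or is tipped more than 35 degrees (angle between any of blue_mid, orange_mid, green_mid, grey_a_mid, grey_b_mid's own z axis and vertical above 0.6 rad).
It also fails if it takes over 72 s, if anything falls off the work surface, if the arm or the gripper's body presses on something with over 40 N, if the wrist force passes 120 N, or if a joint passes its speed limit or range.

## Working session

There is one attempt and no reset: what is moved stays moved. The work goes in short steps, Python scripts to look and compute and a tool call to move; the robot and the scene stay as the last step left them, time stands still between calls to the robot, and variables do not carry over. Pictures are saved under pics/ and viewed, about 8 in all and at most 12, crops included, and the job is handed in when it is done.

Besides the shell and the picture viewer there is one more tool, called after ">>>" in YAML: its name, and indented under it one key for each argument. jog_arm: Moves the arm, as the interface text tells. Its arguments: {"type":"object","properties":{"deltas":{"type":"array","items":{"type":"array"}},"jaw":{"type":"number"},"squeeze":{"type":"number"}},"required":["deltas"]}

```bash
ls; mkdir -p pics
cat > h.py <<'E'
import numpy as np, cv2
from cell import bot, capture, camera_params
def grab(n):
    p=camera_params(n); im,d=capture(n)
    return im,d,p
def world(d,p,u=None,v=None):
    "world points of all pixels (HxWx3) from depth"
    vv,uu=np.mgrid[:d.shape[0],:d.shape[1]]
    c=np.stack([(uu-p['cx'])/p['fx']*d,(vv-p['cy'])/p['fy']*d,d],-1)
    R=cv2.Rodrigues(np.array(p['rvec'],float))[0]
    return (c-np.array(p['tvec']).ravel())@R
def ray(p,uv,z):
    "cast pixels onto plane z"
    R=cv2.Rodrigues(np.array(p['rvec'],float))[0]
    uv=np.atleast_2d(uv).astype(float)
    c=np.c_[(uv[:,0]-p['cx'])/p['fx'],(uv[:,1]-p['cy'])/p['fy'],np.ones(len(uv))]
    o=-R.T@np.array(p['tvec']).ravel(); w=c@R
    return o+w*((z-o[2])/w[:,2])[:,None]
E
python3 - <<'E'
from h import *
s=bot.get_state(); print({k:np.round(v,3) for k,v in s.items()}, bot.grip_point_offset)
for n in("scene","side"):
    im,d,p=grab(n); cv2.imwrite(f"pics/{n}0.png",im); np.savez(f"{n}0.npz",im=im,d=d,**{k:np.array(v) for k,v in p.items()})
    R=cv2.Rodrigues(np.array(p['rvec'],float))[0]; print(n,-R.T@np.ravel(p['tvec']),R[2],p['fx'],(d==0).mean())
E
```

```text
pics
{'time': np.float64(0.0), 'joint_pos': array([-0.085,  0.351,  1.652,  0.   ,  1.139, -0.085]), 'qd': array([-0.   ,  0.   ,  0.002,  0.   , -0.002,  0.001]), 'joint_torque': array([ 1.0000e-03, -5.0611e+01, -2.9141e+01,  0.0000e+00,  5.0000e-03,
        0.0000e+00]), 'ee_pos': array([0.55 , 0.   , 0.196]), 'eef_rot': array([-3.141e+00, -0.000e+00,  2.000e-03]), 'ft_force': array([ 0.456, -0.843, -0.345]), 'wrist_torque': array([ 0.012,  0.006, -0.013]), 'grip_width': np.float64(0.086)} 0.0187
scene [0.9042565  0.47583449 0.97671853] [-0.34583529 -0.43244055 -0.8327023 ] 433.4047561486292 0.00395703125
side [ 0.19193701 -0.75929974  0.83705057] [ 0.30893116  0.70777085 -0.6353125 ] 487.64170947386083 0.0040390625
```

View pics/scene0.png

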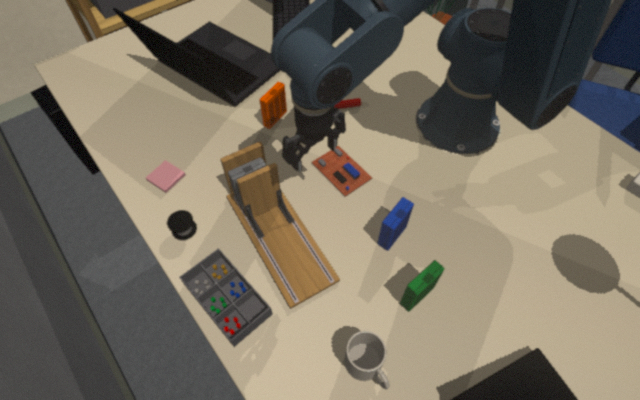

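View pics/side0.png

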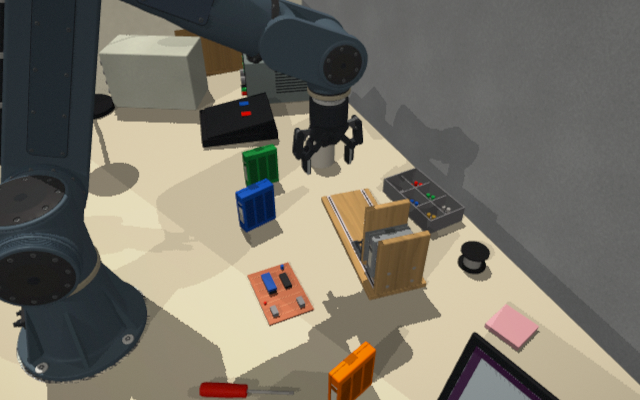

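The scene view shows the orange case at (272,105), blue (397,222), green (421,285), mug (366,355), board (342,170), and the rack from (250,160) to (310,290) with the stop near the fixed end. The side view shows blue (256,205), green (261,165), orange (352,372) and the rack's stop top around (388,215). Next I measure them.

```bash
cat >> h.py <<'E'
RNG={'blue':((105,140,50),(128,255,255)),'orange':((5,190,120),(14,255,255)),'green':((45,100,40),(85,255,255)),'wood':((8,60,60),(22,180,255))}
def mask(im,c): return cv2.inRange(cv2.cvtColor(im,cv2.COLOR_BGR2HSV),*map(np.array,RNG[c]))>0
def rect(P):
    r=cv2.minAreaRect((P[:,:2]*1000).astype(np.float32)); b=cv2.boxPoints(r)
    e=b[1]-b[0],b[2]-b[1]; l=max(e,key=np.linalg.norm)
    return np.round(r[0],1),np.round(sorted(r[1]),1),round(float((np.degrees(np.arctan2(l[1],l[0]))+90)%180-90),1)
E
python3 - <<'E'
from h import *
for n in("scene","side"):
    f=np.load(f"{n}0.npz"); im,d=f['im'],f['d']; W=world(d,f)
    inb=(W[...,0]>.2)&(W[...,0]<.95)&(abs(W[...,1])<.6)&(d>0)
    for c in('blue','orange','green'):
        m=mask(im,c)&inb&(W[...,2]>.03)
        m=cv2.morphologyEx(m.astype(np.uint8),cv2.MORPH_OPEN,np.ones((2,2)))>0
        P=W[m]
        zt=np.percentile(P[:,2],97); T=P[P[:,2]>zt-.006]
        print(n,c,len(P),'z',zt.round(4),len(T),rect(T),'all',rect(P))
    # rack wood: levels
    m=mask(im,'wood')&inb
    for lo,hi in((.008,.02),(.155,.17),(.172,.186),(.12,.135)):
        k=m&(W[...,2]>lo)&(W[...,2]<hi)
        k=k.astype(np.uint8); nn,L,st,_=cv2.connectedComponentsWithStats(k)
        for i in range(1,nn):
            if st[i,4]>15: Q=W[L==i]; print('  wood',lo,st[i,4],rect(Q),np.median(Q[:,2]).round(4))
    g=inb&(W[...,2]>.115)&(W[...,2]<.135)&(cv2.cvtColor(im,cv2.COLOR_BGR2HSV)[...,1]<70)
    nn,L,st,_=cv2.connectedComponentsWithStats(g.astype(np.uint8))
    for i in range(1,nn):
        if st[i,4]>15: Q=W[L==i]; print('  grey',st[i],rect(Q),np.median(Q[:,2]).round(4))
E
```

```text
scene blue 401 z 0.1142 328 (array([656.3, 300.7]), array([ 47.3, 605.2]), 30.8) all (array([626.9, 283.6]), array([ 49.9, 672.9]), 30.5)
scene orange 236 z 0.1144 129 (array([675.2,  39.6]), array([ 65.7, 983.3]), 58.5) all (array([674.8,  38.7]), array([ 69., 985.]), 58.3)
scene green 701 z 0.1139 459 (array([497.5, 321. ]), array([26.1, 91.7]), 3.3) all (array([470. , 320.5]), array([ 26.8, 147.7]), 2.6)
  wood 0.008 4691 (array([660.9,  -7.2]), array([136.8, 360.3]), 82.7) 0.0135
  wood 0.008 30 (array([842.6,  -8.5]), array([10. , 24.8]), -63.8) 0.0141
  wood 0.155 285 (array([ 639.7, -177.5]), array([ 19.2, 109.1]), -8.5) 0.1625
  wood 0.155 157 (array([651.4, -85.5]), array([12.6, 99.4]), -12.3) 0.1627
  wood 0.172 263 (array([650.2, -90. ]), array([ 16.6, 100.1]), -7.3) 0.1782
  wood 0.12 156 (array([ 640.3, -172.5]), array([  8.1, 109. ]), -9.0) 0.1281
  wood 0.12 139 (array([651.6, -85.1]), array([ 8.2, 99.1]), -10.0) 0.1278
  grey [228 158  38  29 402] (array([ 645.6, -151.9]), array([50.2, 93. ]), 2.1) 0.125
side blue 1165 z 0.1144 306 (array([ 295.1, -277. ]), array([ 85
[... 534 characters left out ...]
4 (array([655.2,  -8.8]), array([135.8, 364.1]), 82.9) 0.0139
  wood 0.008 16 (array([846.1, -12.1]), array([11.4, 21.6]), 45.6) 0.0133
  wood 0.155 235 (array([644.9, -97.6]), array([ 13.8, 100.7]), -12.9) 0.1624
  wood 0.155 407 (array([ 635.5, -180.8]), array([ 17.4, 111.1]), -6.6) 0.1627
  wood 0.172 291 (array([645.1, -92.6]), array([16.5, 99.2]), -5.8) 0.1784
  wood 0.12 226 (array([644.3, -98.1]), array([14.9, 99.7]), -12.9) 0.1277
  wood 0.12 264 (array([ 633.4, -186.2]), array([ 13.9, 109.9]), -11.7) 0.1275
  grey [365 224  48  24 462] (array([ 642.7, -122.9]), array([54.2, 98.2]), -6.6) 0.1258
  grey [442 384  11  15  94] (array([ 535.7, -472.5]), array([ 8.4, 15.2]), -76.1) 0.1252
```

```bash
cat >> h.py <<'E'
def top(im,d,p,c,near=None):
    "largest blob of colour c with z>.03, its top face rect"
    W=world(d,p); inb=(d>0)&(W[...,0]>.2)&(W[...,0]<.95)&(abs(W[...,1])<.6)&(W[...,2]>.03)
    nn,L,st,_=cv2.connectedComponentsWithStats((mask(im,c)&inb).astype(np.uint8))
    i=1+np.argmax(st[1:,4]); P=W[L==i]; zt=np.percentile(P[:,2],97); T=P[P[:,2]>zt-.006]
    return len(T),zt.round(4),rect(T)
E
python3 - <<'E'
from h import *
for n in("scene","side"):
    f=np.load(f"{n}0.npz"); 
    for c in('blue','orange','green'): print(n,c,top(f['im'],f['d'],f,c))
    # white label points
    W=world(f['d'],f)
    hsv=cv2.cvtColor(f['im'],cv2.COLOR_BGR2HSV)
    m=(f['d']>0)&(hsv[...,1]<60)&(hsv[...,2]>110)&(W[...,2]>.03)&(W[...,2]<.12)
    nn,L,st,ce=cv2.connectedComponentsWithStats(m.astype(np.uint8))
    for i in range(1,nn):
        if 8<st[i,4]<400: print('  white',ce[i].round(),st[i,4],np.median(W[L==i],0).round(3))
E
```

```text
scene blue (382, np.float64(0.1143), (array([433.3, 166. ]), array([31.4, 88.3]), 14.7))
scene orange (167, np.float64(0.1142), (array([ 436.2, -353.7]), array([24.1, 89.4]), 19.2))
scene green (509, np.float64(0.1139), (array([497.5, 319.6]), array([29. , 91.4]), 3.3))
  white [637. 179.] 58 [-0.184  0.459  0.038]
  white [196. 264.] 48 [ 0.869 -0.047  0.045]
side blue (352, np.float64(0.1144), (array([427.6, 162.2]), array([40.2, 93.3]), 15.1))
side orange (170, np.float64(0.1127), (array([ 431. , -368.3]), array([23.5, 92.5]), 6.5))
side green (235, np.float64(0.1143), (array([491.8, 316.3]), array([35.4, 90.3]), 3.5))
  white [114.   6.] 310 [0.272 1.949 0.052]
  white [241.  74.] 22 [0.601 0.854 0.097]
  white [321. 154.] 158 [0.677 0.316 0.048]
  white [240. 211.] 10 [0.384 0.146 0.068]
  white [369. 258.] 35 [ 0.594 -0.123  0.068]
  white [333. 395.] 41 [ 0.387 -0.375  0.061]
```

```bash
cat >> h.py <<'E'
from scipy.spatial.transform import Rotation as Ro
YR=-7.3; RC=np.array([.659,-.008])   # rack yaw (deg), centre
def rackpt(x,y):
    c,s=np.cos(np.radians(YR)),np.sin(np.radians(YR)); return RC+[c*x-s*y,s*x+c*y]
def inrack(w):
    c,s=np.cos(np.radians(YR)),np.sin(np.radians(YR)); w=np.asarray(w)[...,:2]-RC
    return np.stack([c*w[...,0]+s*w[...,1],-s*w[...,0]+c*w[...,1]],-1)
def go(*tg):
    "tg: (x,y,z,yaw_deg of tool x); prints shift/turn from the current measured pose"
    s=bot.get_state(); p=np.array(s['ee_pos']); R=Ro.from_rotvec(s['eef_rot'])
    t=s['time']; print('t',round(float(t),2),'tcp',p.round(4),'x-yaw',np.degrees(np.arctan2(*R.as_matrix()[[1,0],0])).round(2),'w',s['grip_width'],'F',np.round(s['ft_force'],1))
    for x,y,z,yaw in tg:
        Q=Ro.from_euler('z',yaw,degrees=True)*Ro.from_rotvec([np.pi,0,0])
        sh=R.inv().apply(np.array([x,y,z])-p)/.25; tu=(R.inv()*Q).as_rotvec()/2
        print([list(map(float,sh.round(3))),list(map(float,tu.round(3)))])
E
python3 -c "
from h import *
print(rackpt(0,-.0838)); x,y=rackpt(0,-.0838)
go((x,y,.29,82.7))"
```

```text
[ 0.64835199 -0.09112075]
t 0.1 tcp [5.497e-01 1.000e-04 1.963e-01] x-yaw -0.0 w 0.08511556102135459 F [ 0.2  0.1 -0.1]
[[0.394, 0.365, -0.375], [-0.0, 0.0, -0.722]]
```

>>> jog_arm:
  deltas:
    - [[0.394, 0.365, -0.375], [0, 0, -0.722]]
    - [[0.394, 0.365, -0.375], [0, 0, -0.722]]
    - [[0.394, 0.365, -0.375], [0, 0, -0.722]]
    - [[0.394, 0.365, -0.375], [0, 0, -0.722]]
    - [[0.394, 0.365, -0.375], [0, 0, -0.722]]
    - [[0.394, 0.365, -0.375], [0, 0, -0.722]]
    - [[0.394, 0.365, -0.375], [0, 0, -0.722]]
    - [[0.394, 0.365, -0.375], [0, 0, -0.722]]
    - [[0.394, 0.365, -0.375], [0, 0, -0.722]]
    - [[0.394, 0.365, -0.375], [0, 0, -0.722]]
  jaw: 0.2

```text
time: 1.35
ee_pos: [0.6484, -0.0912, 0.2903]
eef_rot: [-2.36, -2.073, 0.0]
ft_force: [-0.4, 0.2, -0.4]
grip_width: 0.051
```

Run:
```python
from h import *
im,d,p=grab("wrist"); cv2.imwrite("pics/w1.png",im); np.savez("w1.npz",im=im,d=d,**{k:np.array(v) for k,v in p.items()})
R=cv2.Rodrigues(np.array(p['rvec'],float))[0]; print(-R.T@np.ravel(p['tvec']),R[2])
W=world(d,p); m=(d>0)&mask(im,'wood')
for lo,hi in((.172,.186),(.157,.17),(.008,.02)):
    k=m&(W[...,2]>lo)&(W[...,2]<hi); nn,L,st,_=cv2.connectedComponentsWithStats(k.astype(np.uint8))
    for i in range(1,nn):
        if st[i,4]>150: Q=W[L==i]; r=rect(Q); print(lo,st[i],r,np.median(Q[:,2]).round(4),inrack(r[0]/1000).round(4))
```

```text
[ 0.56634584 -0.07994909  0.46799466] [ 0.31844177 -0.04070126 -0.94706824]
0.172 [ 311  131   15   98 1354] (array([648.4, -90.8]), array([ 13.5, 100. ]), -7.8) 0.1799 [ 0.     -0.0835]
0.157 [ 221  124   24  103 1549] (array([ 636.6, -178.5]), array([ 15.8, 108.6]), -6.9) 0.1643 [-0.0006 -0.172 ]
0.008 [  251   105   251    91 13071] (array([659.5,  -7.5]), array([136.4, 359.9]), 82.6) 0.0148 [0.0004 0.0006]
0.008 [306 123   6  58 289] (array([ 646.6, -104.9]), array([ 7.4, 86. ]), -8.3) 0.0148 [ 0.     -0.0977]
```

View pics/w1.png

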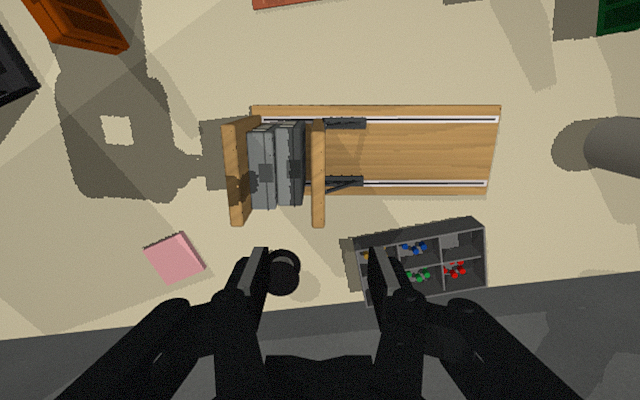

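The wrist view shows the stop at (318,175) and the greys at (262,168) and (290,163), next to the fixed end at (237,170). The positions agree with the first measurement within 1 mm, so I lower onto the stop.

>>> jog_arm:
  deltas:
    - [[0, 0, 0.25], [0, 0, 0]]
    - [[0, 0, 0.45], [0, 0, 0]]
    - [[0, 0, 0.56], [0, 0, 0]]
    - [[0, 0, 0.56], [0, 0, 0]]
    - [[0, 0, 0.56], [0, 0, 0]]

```text
time: 2.02
ee_pos: [0.6493, -0.0914, 0.1522]
eef_rot: [2.357, 2.074, 0.002]
ft_force: [0.9, 0.7, 0.3]
grip_width: 0.0511
```

>>> jog_arm:
  deltas:
    - [[0, 0, 0], [0, 0, 0]]
    - [[0, 0, 0], [0, 0, 0]]
    - [[0, 0, 0], [0, 0, 0]]
    - [[0, 0, 0], [0, 0, 0]]
    - [[0, 0, 0], [0, 0, 0]]
    - [[0, 0, 0], [0, 0, 0]]
  jaw: -1
  squeeze: 40

```text
time: 2.78
ee_pos: [0.6485, -0.0912, 0.1505]
eef_rot: [-2.358, -2.076, 0.0]
ft_force: [0.2, -0.7, 0.2]
grip_width: 0.0001
```

Run:
```python
from h import *
im,d,p=grab("side"); im2,_,_=grab("wrist")
cv2.imwrite("pics/s2.png",np.vstack([cv2.resize(im[100:300,260:500],(720,600))[:400],im2[100:300,160:520].repeat(2,1)[:, :720]]))
```

```text
(no output)
```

View pics/s2.png

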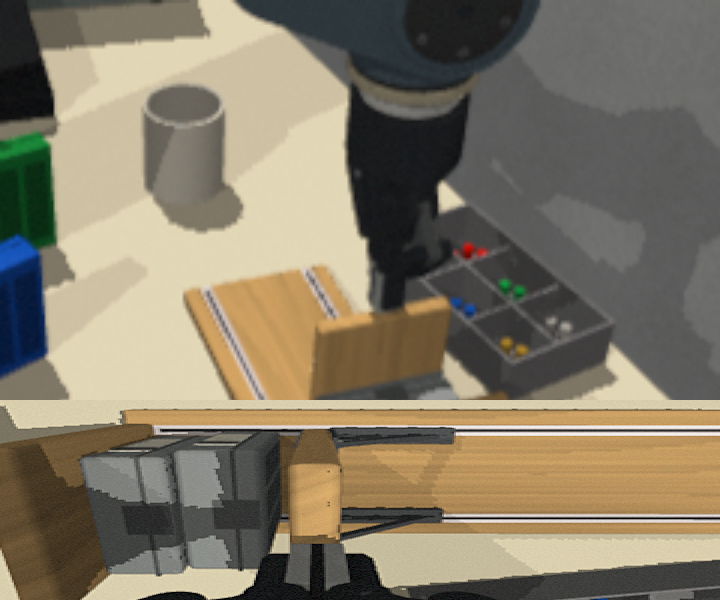

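Run:
```python
from h import *
f=np.load('w1.npz')
def proj(p,X): return cv2.projectPoints(np.array(X,float),np.array(p['rvec'],float),np.array(p['tvec'],float),np.array([[p['fx'],0,p['cx']],[0,p['fy'],p['cy']],[0,0,1.]]),None)[0].reshape(-1,2).round(1)
print('w1 tcp px',proj(f,[[.6484,-.0912,.2903]]))
W=world(f['d'],f); print('finger tips w1',[W[r,c].round(3) for r,c in((250,258),(252,378),(262,255),(270,380))])
im,d,p=grab("wrist"); print('now',proj(p,[[.6485,-.0912,.1505]]),bot.get_state()['ee_pos'])
W=world(d,p); hsv=cv2.cvtColor(im,cv2.COLOR_BGR2HSV)
for r in range(150,200,4): print(r,im[r,315],W[r,315].round(3),im[r,325],W[r,325].round(3))
for n in('side','scene'):
    im,d,p=grab(n); np.savez(f'{n}2.npz',im=im,d=d); print(n,proj(p,[[.6485,-.0912,.1505]]))
    W=world(d,p); k=mask(im,'wood')&(W[...,2]>.172)&(W[...,2]<.186)&(abs(W[...,0]-.65)<.15); print(rect(W[k]))
    b=(im.max(2)<90)&(d>0)&(W[...,2]>.14)&(W[...,2]<.2)&(abs(W[...,0]-.65)<.15)&(abs(W[...,1]+.09)<.1); print('dark',b.sum(),np.percentile(W[b],[5,50,95],axis=0).round(3) if b.any() else '')
```

```text
w1 tcp px [[317.1 230.4]]
finger tips w1 [array([ 0.634, -0.118,  0.335]), array([ 0.642, -0.06 ,  0.337]), array([ 0.634, -0.117,  0.348]), array([ 0.641, -0.063,  0.354])]
now [[317.1 230.5]] [ 0.64847014 -0.09120369  0.1505035 ]
150 [ 52  87 105] [ 0.598 -0.086  0.142] [ 54  83 105] [ 0.6   -0.08   0.138]
154 [ 52  81 108] [ 0.598 -0.086  0.156] [ 60  91 111] [ 0.599 -0.08   0.154]
158 [ 50  84 104] [ 0.599 -0.086  0.165] [ 53  85 110] [ 0.599 -0.081  0.166]
162 [ 55  85 113] [ 0.599 -0.086  0.176] [ 60  90 112] [ 0.599 -0.081  0.176]
166 [ 97 152 190] [ 0.6   -0.086  0.18 ] [ 90 147 185] [ 0.6   -0.081  0.181]
170 [ 94 149 190] [ 0.602 -0.086  0.181] [101 166 210] [ 0.603 -0.081  0.179]
174 [ 96 151 195] [ 0.604 -0.086  0.181] [101 163 210] [ 0.604 -0.081  0.18 ]
178 [101 159 204] [ 0.606 -0.087  0.181] [101 159 203] [ 0.607 -0.082  0.18 ]
182 [ 99 158 202] [ 0.608 -0.087  0.181] [106 164 207] [ 0.609 -0.082  0.18 ]
186 [ 99 155 194] [ 0.61  -0.087  0.18 ] [102 168 212] [ 0.611 -0.082  0.18 ]
190 [103 163 206] [ 0.612 -0.088  0.181] [108 171 216] [ 0.613 -0.082  0.18 ]
194 [102 163 210] [ 0.614 -0.088  0.181] [109 172 219] [ 0.615 -0.083  0.179]
198 [112 173 219] [ 0.617 -0.088  0.18 ] [102 165 209] [ 0.617 -0.083  0.18 ]
side [[387.  214.3]]
(array([645.5, -92.9]), array([17.4, 99.1]), -7.7)
dark 40 [[ 0.634 -0.168  0.148]
 [ 0.645 -0.102  0.195]
 [ 0.694 -0.09   0.199]]
scene [[258.4 179. ]]
(array([ 627.6, -439.3]), array([ 99.6, 722.3]), 86.3)
dark 352 [[ 0.639 -0.184  0.143]
 [ 0.662 -0.174  0.162]
 [ 0.698 -0.083  0.195]]
```

Run:
```python
from h import *
im,d,p=grab("wrist"); W=world(d,p)
for r in list(range(200,250,3)): print(r,im[r,317],W[r,317].round(3),im[r,308],W[r,308].round(3))
f=np.load('side2.npz'); cv2.imwrite('pics/s3.png',cv2.resize(f['im'][150:260,320:460],None,fx=5,fy=5,interpolation=cv2.INTER_CUBIC))
```

```text
200 [105 168 211] [ 0.618 -0.087  0.18 ] [ 90 147 186] [ 0.617 -0.092  0.179]
203 [107 167 208] [ 0.619 -0.087  0.18 ] [ 95 150 191] [ 0.619 -0.092  0.179]
206 [ 99 158 202] [ 0.621 -0.088  0.18 ] [ 91 146 185] [ 0.62  -0.092  0.18 ]
209 [ 99 154 199] [ 0.623 -0.088  0.18 ] [ 92 148 187] [ 0.622 -0.093  0.18 ]
212 [ 93 157 201] [ 0.624 -0.088  0.18 ] [ 87 142 177] [ 0.624 -0.093  0.18 ]
215 [101 167 207] [ 0.626 -0.088  0.181] [ 93 143 180] [ 0.625 -0.093  0.18 ]
218 [103 165 209] [ 0.628 -0.088  0.18 ] [ 93 145 183] [ 0.627 -0.093  0.18 ]
221 [102 165 207] [ 0.629 -0.089  0.181] [ 91 142 184] [ 0.628 -0.093  0.181]
224 [105 165 214] [ 0.631 -0.089  0.181] [ 90 141 180] [ 0.631 -0.094  0.179]
227 [ 99 164 203] [ 0.633 -0.089  0.18 ] [ 93 147 184] [ 0.632 -0.094  0.18 ]
230 [103 163 207] [ 0.634 -0.089  0.18 ] [ 92 146 185] [ 0.634 -0.094  0.179]
233 [105 163 204] [ 0.636 -0.09   0.18 ] [ 85 140 177] [ 0.636 -0.094  0.18 ]
236 [ 48  79 101] [ 0.638 -0.09   0.18 ] [ 54  83 109] [ 0.637 -0.095  0.18 ]
239 [ 54  81 102] [ 0.64 -0.09  0.18] [ 57  89 116] [ 0.64  -0.095  0.178]
242 [ 60  94 117] [ 0.642 -0.09   0.18 ] [ 51  89 113] [ 0.641 -0.095  0.18 ]
245 [7 8 0] [ 0.637 -0.09   0.191] [88 93 90] [ 0.637 -0.094  0.192]
248 [18 15 15] [ 0.638 -0.09   0.194] [87 90 89] [ 0.637 -0.094  0.194]
```

View pics/s3.png

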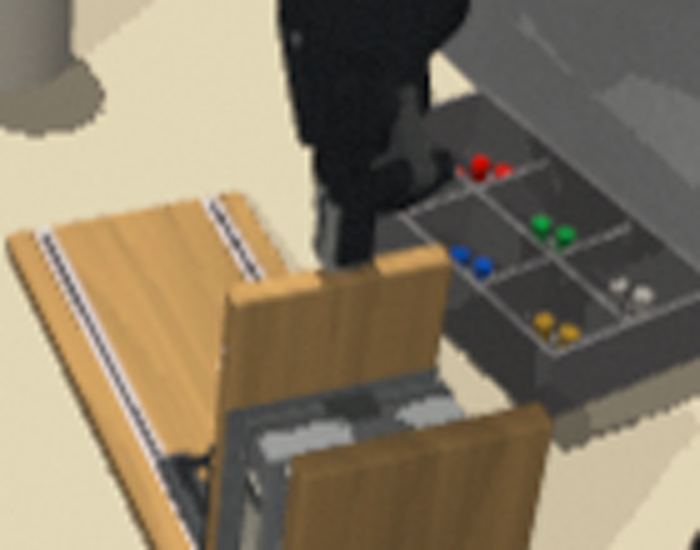

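The crops show the closed fingers at (345,240) in the side view, hovering just above the stop's top edge. The wrist depth puts the real fingertips at z≈0.189 when the reported TCP is at 0.1505. The fingers end about 38 mm short of the reported TCP along the tool axis, in z only. I'll correct for that: open, go 38 mm lower and regrip.

>>> jog_arm:
  deltas:
    - [[0, 0, 0], [0, 0, 0]]
    - [[0, 0, 0], [0, 0, 0]]
    - [[0, 0, 0], [0, 0, 0]]
    - [[0, 0, 0], [0, 0, 0]]
    - [[0, 0, 0.08], [0, 0, 0]]
    - [[0, 0, 0.154], [0, 0, 0]]
    - [[0, 0, 0.154], [0, 0, 0]]
    - [[0, 0, 0.154], [0, 0, 0]]
  jaw: 0.2

```text
time: 4.08
ee_pos: [0.6488, -0.0913, 0.1125]
eef_rot: [2.357, 2.076, 0.001]
ft_force: [0.6, -0.5, 0.6]
grip_width: 0.0512
```

>>> jog_arm:
  deltas:
    - [[0, 0, 0], [0, 0, 0]]
    - [[0, 0, 0], [0, 0, 0]]
    - [[0, 0, 0], [0, 0, 0]]
    - [[0, 0, 0], [0, 0, 0]]
    - [[0, 0, 0], [0, 0, 0]]
  jaw: -1
  squeeze: 40

```text
time: 4.7
ee_pos: [0.6487, -0.0913, 0.1127]
eef_rot: [2.357, 2.076, 0.001]
ft_force: [-0.8, -0.5, 5.9]
grip_width: 0.0133
```

>>> jog_arm:
  deltas:
    - [[0.06, 0, 0], [0, 0, 0]]
    - [[0.14, 0, 0], [0, 0, 0]]
    - [[0.23, 0, 0], [0, 0, 0]]
    - [[0.32, 0, 0], [0, 0, 0]]
    - [[0.41, 0, 0], [0, 0, 0]]
    - [[0.5, 0, 0], [0, 0, 0]]
    - [[0.58, 0, 0], [0, 0, 0]]
    - [[0.64, 0, 0], [0, 0, 0]]
    - [[0.67, 0, 0], [0, 0, 0]]
    - [[0.67, 0, 0], [0, 0, 0]]

```text
time: 5.95
ee_pos: [0.6702, 0.0758, 0.1127]
eef_rot: [2.357, 2.077, 0.002]
ft_force: [0.2, 1.9, 5.4]
grip_width: 0.0135
```

>>> jog_arm:
  deltas:
    - [[0, 0, 0], [0, 0, 0]]
    - [[0, 0, 0], [0, 0, 0]]
    - [[0, 0, 0], [0, 0, 0]]
    - [[0, 0, -0.3], [0, 0, 0]]
    - [[0, 0, -0.55], [0, 0, 0]]
    - [[0, 0, -0.55], [0, 0, 0]]
  jaw: 0.2

```text
time: 6.7
ee_pos: [0.6712, 0.0749, 0.2545]
eef_rot: [2.354, 2.073, 0.009]
ft_force: [0.9, 0.2, -0.0]
grip_width: 0.0516
```

Run:
```python
from h import *
im,d,p=grab("scene"); cv2.imwrite("pics/sc4.png",im); W=world(d,p)
k=mask(im,'wood')&(W[...,2]>.172)&(W[...,2]<.186)&(abs(W[...,0]-.65)<.15)&(abs(W[...,1])<.25); r=rect(W[k]); print('stop',r,inrack(r[0]/1000))
go((.431,.164,.29,-75+180))
```

```text
stop (array([671.7,  76.7]), array([16.3, 99.5]), -7.0) [0.00183469 0.08562718]
t 6.75 tcp [0.6708 0.0749 0.2535] x-yaw 82.73 w 0.05139467207159873 F [-0.4  0.7  1.2]
[[0.232, -0.996, -0.151], [0.003, 0.0, -0.194]]
```

>>> jog_arm:
  deltas:
    - [[0.23, -0.996, -0.15], [0, 0, -0.194]]
    - [[0.23, -0.996, -0.15], [0, 0, -0.194]]
    - [[0.23, -0.996, -0.15], [0, 0, -0.194]]
    - [[0.23, -0.996, -0.15], [0, 0, -0.194]]
    - [[0.23, -0.996, -0.15], [0, 0, -0.194]]
    - [[0.23, -0.996, -0.15], [0, 0, -0.194]]
    - [[0.23, -0.996, -0.15], [0, 0, -0.194]]
  jaw: 0.5

```text
time: 7.62
ee_pos: [0.4307, 0.163, 0.2861]
eef_rot: [-1.914, -2.491, 0.002]
ft_force: [0.8, 0.6, 0.2]
grip_width: 0.0639
```

Run:
```python
from h import *
im,d,p=grab("wrist"); cv2.imwrite("pics/w5.png",im)
t=top(im,d,p,'blue'); print('blue',t); print('green',top(im,d,p,'green'))
W=world(d,p); hsv=cv2.cvtColor(im,cv2.COLOR_BGR2HSV)
x,y=t[2][0]/1000; a=t[2][2]+90
go((x,y,.29,a),(x,y,.045,a))
```

```text
blue (2084, np.float64(0.1143), (array([429.1, 164.1]), array([32.7, 90.4]), 14.2))
green (1251, np.float64(0.1142), (array([454.8, 289.4]), array([ 65.5, 177.7]), 43.5))
t 7.67 tcp [0.4307 0.163  0.2862] x-yaw 104.92 w 0.06404899622987874 F [-0.1  0.8  0.1]
[[0.006, -0.005, -0.015], [-0.001, 0.0, 0.006]]
[[0.006, -0.004, 0.965], [-0.001, 0.0, 0.006]]
```

View pics/w5.png

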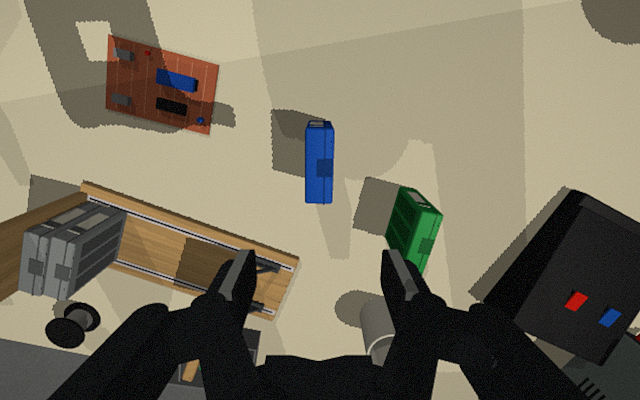

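Wrist view: blue stands at (319,160), label end at (319,125) towards the robot, with clear space for the fingers. Its centre is (0.430, 0.164), yaw 14.5°, top at 0.114. Lowering to grasp.

>>> jog_arm:
  deltas:
    - [[0.003, -0.004, 0.25], [0, 0, 0.004]]
    - [[0.003, -0.004, 0.5], [0, 0, 0.004]]
    - [[0.003, -0.004, 0.75], [0, 0, 0.004]]
    - [[0.003, -0.004, 0.92], [0, 0, 0.004]]
    - [[0.003, -0.004, 1.0], [0, 0, 0.004]]
    - [[0.003, -0.004, 1.0], [0, 0, 0.004]]
    - [[0.003, -0.004, 1.0], [0, 0, 0.004]]

```text
time: 8.55
ee_pos: [0.4295, 0.1638, 0.0375]
eef_rot: [1.923, 2.483, 0.001]
ft_force: [0.1, -0.3, 0.3]
grip_width: 0.064
```

>>> jog_arm:
  deltas:
    - [[0, 0, 0], [0, 0, 0]]
    - [[0, 0, 0], [0, 0, 0]]
    - [[0, 0, 0], [0, 0, 0]]
    - [[0, 0, 0], [0, 0, 0]]
    - [[0, 0, 0], [0, 0, 0]]
  jaw: -1
  squeeze: 40

```text
time: 9.18
ee_pos: [0.4294, 0.164, 0.0379]
eef_rot: [1.923, 2.483, 0.002]
ft_force: [-0.5, -1.0, 6.6]
grip_width: 0.0339
```

```bash
python3 -c "
from h import *
x,y=rackpt(0,-.053); z=bot.get_state()['ee_pos'][2]; print(x,y)
go((.43,.164,z+.09,104.5),(x,y,z+.09,82.7))"
```

```text
0.6522655757441285 -0.06057040545727157
t 9.18 tcp [0.4294 0.164  0.0379] x-yaw 104.5 w 0.03391333010357577 F [-0.5 -1.   6.6]
[[-0.001, 0.003, -0.36], [0.001, 0.0, 0.0]]
[[-1.093, 0.639, -0.359], [0.001, -0.0, 0.19]]
```

>>> jog_arm:
  deltas:
    - [[0, 0, -0.1], [0, 0, 0]]
    - [[0, 0, -0.25], [0, 0, 0]]
    - [[0, 0, -0.36], [0, 0, 0]]
    - [[-0.12, 0.07, -0.36], [0, 0, 0.06]]
    - [[-0.3, 0.175, -0.36], [0, 0, 0.12]]
    - [[-0.5, 0.29, -0.36], [0, 0, 0.19]]
    - [[-0.65, 0.38, -0.36], [0, 0, 0.19]]
    - [[-0.75, 0.44, -0.36], [0, 0, 0.19]]
    - [[-0.75, 0.44, -0.36], [0, 0, 0.19]]

```text
time: 10.3
ee_pos: [0.5828, 0.0087, 0.1267]
eef_rot: [2.36, 2.074, -0.0]
ft_force: [0.2, 0.0, -3.3]
grip_width: 0.0335
```

Run:
```python
from h import *
im,d,p=grab("wrist"); print('blue',top(im,d,p,'blue'))
W=world(d,p); B=W[mask(im,'blue')&(d>0)&(W[...,2]>.05)]; print('blue z',np.percentile(B[:,2],[2,98]))
x,y=rackpt(0,-.053); go((x,y,.128,82.7))
```

```text
blue (12958, np.float64(0.2027), (array([573.9,  10.7]), array([33.9, 74.6]), -7.7))
blue z [0.1214914  0.20285835]
t 10.35 tcp [0.582  0.0096 0.1267] x-yaw 82.68 w 0.03352369769181661 F [ 0.4  0.3 -2.7]
[[-0.243, 0.315, -0.006], [-0.0, -0.0, -0.0]]
```

>>> jog_arm:
  deltas:
    - [[-0.12, 0.155, 0], [0, 0, 0]]
    - [[-0.2, 0.26, 0], [0, 0, 0]]
    - [[-0.243, 0.315, 0], [0, 0, 0]]
    - [[-0.243, 0.315, 0], [0, 0, 0]]
    - [[-0.243, 0.315, 0.12], [0, 0, 0]]
    - [[-0.243, 0.315, 0.22], [0, 0, 0]]
    - [[-0.243, 0.315, 0.28], [0, 0, 0]]
    - [[-0.243, 0.315, 0.298], [0, 0, 0]]
    - [[-0.243, 0.315, 0.298], [0, 0, 0]]

```text
time: 11.48
ee_pos: [0.653, -0.06, 0.0533]
eef_rot: [2.357, 2.076, 0.001]
ft_force: [-0.3, -1.4, -3.0]
grip_width: 0.0339
```

Run:
```python
from h import *
im,d,p=grab("wrist"); cv2.imwrite("pics/w6.png",im); t=top(im,d,p,'blue'); print('blue',t,inrack(t[2][0]/1000))
x,y=rackpt(0,-.053); go((x,y,.0519,82.7))
```

```text
blue (13064, np.float64(0.1292), (array([643.9, -58. ]), array([34. , 74.3]), -7.4)) [-0.00862438 -0.0515134 ]
t 11.53 tcp [ 0.6531 -0.0601  0.0535] x-yaw 82.75 w 0.03352655232888543 F [ 0.1 -0.1 -3.1]
[[-0.002, -0.003, 0.006], [0.001, 0.0, 0.0]]
```

View pics/w6.png

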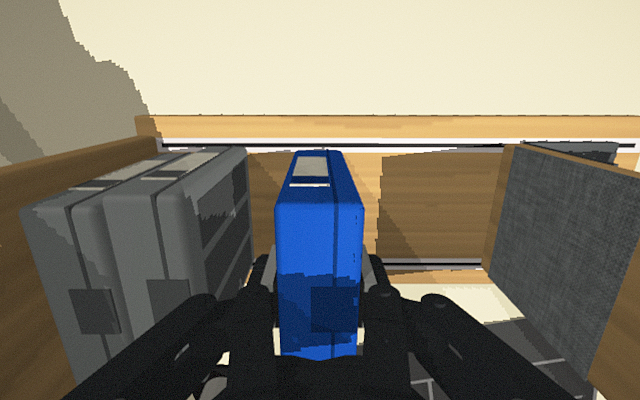

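Wrist view: blue at (320,250), square, with its label to the front. The greys are at (130,250) and the drawn-back stop at (560,240). Blue is about 1.5 mm above the base board, so I lower it, release and rise.

>>> jog_arm:
  deltas:
    - [[0, 0, 0.007], [0, 0, 0]]
    - [[0, 0, 0.007], [0, 0, 0]]
    - [[0, 0, 0.007], [0, 0, 0]]

```text
time: 11.9
ee_pos: [0.6532, -0.0603, 0.052]
eef_rot: [2.357, 2.075, 0.001]
ft_force: [-3.2, 0.3, 6.4]
grip_width: 0.0337
```

>>> jog_arm:
  deltas:
    - [[0, 0, 0], [0, 0, 0]]
    - [[0, 0, 0], [0, 0, 0]]
    - [[0, 0, 0], [0, 0, 0]]
    - [[0, 0, -0.1], [0, 0, 0]]
    - [[0, 0, -0.3], [0, 0, 0]]
    - [[0, 0, -0.55], [0, 0, 0]]
    - [[0, 0, -0.8], [0, 0, 0]]
    - [[0, 0, -0.9], [0, 0, 0]]
  jaw: 0.07

```text
time: 12.9
ee_pos: [0.6536, -0.0604, 0.2802]
eef_rot: [2.354, 2.073, 0.006]
ft_force: [0.5, -0.5, -1.0]
grip_width: 0.0455
```

Run:
```python
from h import *
im,d,p=grab("wrist"); t=top(im,d,p,'blue'); print('blue',t,inrack(t[2][0]/1000))
go((.434,-.36,.29,103),(.543,-.2,.29,93))
```

```text
blue (2290, np.float64(0.1283), (array([652.3, -60. ]), array([32.9, 90.1]), -7.6)) [-3.83331181e-05 -5.24298439e-02]
t 12.95 tcp [ 0.6542 -0.0605  0.2821] x-yaw 82.74 w 0.04568471395442868 F [0.2 0.6 2.9]
[[-1.3, -0.722, -0.037], [0.004, 0.001, -0.177]]
[[-0.61, -0.37, -0.034], [0.004, 0.0, -0.09]]
```

>>> jog_arm:
  deltas:
    - [[-0.9, -0.5, -0.037], [0, 0, -0.177]]
    - [[-0.9, -0.5, -0.037], [0, 0, -0.177]]
    - [[-0.9, -0.5, -0.037], [0, 0, -0.177]]
    - [[-0.9, -0.5, -0.037], [0, 0, -0.177]]
    - [[-0.9, -0.5, -0.037], [0, 0, -0.177]]
    - [[-0.9, -0.5, -0.037], [0, 0, -0.177]]
  jaw: 0.4

```text
time: 13.7
ee_pos: [0.5001, -0.2677, 0.2846]
eef_rot: [-1.956, -2.458, -0.0]
ft_force: [0.5, 0.1, 0.1]
grip_width: 0.0601
```

Run:
```python
from h import *
im,d,p=grab("wrist"); t=top(im,d,p,'orange'); print('orange',t)
x,y=t[2][0]/1000; go((x,y,.285,t[2][2]+90))
```

```text
orange (2016, np.float64(0.1142), (array([ 431.9, -356.3]), array([26.1, 90.6]), 19.1))
t 13.75 tcp [ 0.5006 -0.2671  0.2846] x-yaw 103.03 w 0.060084326655553924 F [ 0.4 -0.4  0.1]
[[-0.286, -0.348, -0.002], [-0.0, -0.0, -0.053]]
```

>>> jog_arm:
  deltas:
    - [[-0.286, -0.348, 0], [0, 0, -0.053]]
    - [[-0.286, -0.348, 0], [0, 0, -0.053]]
    - [[-0.286, -0.348, 0], [0, 0, -0.053]]
    - [[-0.286, -0.348, 0], [0, 0, -0.053]]

```text
time: 14.25
ee_pos: [0.4325, -0.3559, 0.2848]
eef_rot: [-1.821, -2.56, -0.001]
ft_force: [0.2, 0.6, 0.0]
grip_width: 0.0603
```

Run:
```python
from h import *
im,d,p=grab("wrist"); cv2.imwrite("pics/w7.png",im); t=top(im,d,p,'orange'); print('orange',t)
x,y=t[2][0]/1000; go((x,y,.0375,t[2][2]+90)); print(bot.get_state()['joint_pos'])
```

```text
orange (899, np.float64(0.1143), (array([ 431.5, -357.1]), array([24.3, 89.7]), 19.4))
t 14.3 tcp [ 0.4326 -0.3557  0.2848] x-yaw 109.19 w 0.0599553548322011 F [ 0.8 -0.3 -0.9]
[[-0.004, -0.006, 0.989], [0.0, -0.0, -0.002]]
[-7.71440272e-01  2.95044976e-01  1.50883229e+00  3.38913855e-04
  1.33803421e+00 -2.67719293e+00]
```

View pics/w7.png

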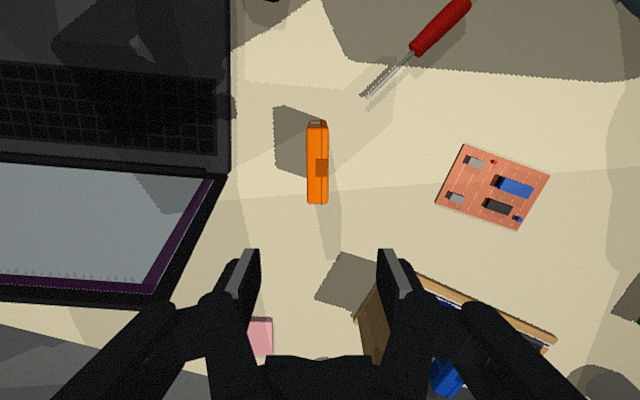

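Wrist view: orange at (317,162), label end at (317,125) towards the robot. The laptop edge at (230,150) is about 90 mm off, clear of the fingers. Centre (0.4315, -0.357), yaw 19.3°. Grasping.

>>> jog_arm:
  deltas:
    - [[-0.004, -0.004, 0.25], [0, 0, 0]]
    - [[-0.004, -0.004, 0.5], [0, 0, 0]]
    - [[-0.004, -0.004, 0.75], [0, 0, 0]]
    - [[-0.004, -0.004, 0.92], [0, 0, 0]]
    - [[-0.004, -0.004, 0.99], [0, 0, 0]]
    - [[-0.004, -0.004, 0.99], [0, 0, 0]]
    - [[-0.004, -0.004, 0.99], [0, 0, 0]]

```text
time: 15.18
ee_pos: [0.4321, -0.3588, 0.0393]
eef_rot: [1.82, 2.557, -0.001]
ft_force: [0.2, -0.1, 1.1]
grip_width: 0.0597
```

>>> jog_arm:
  deltas:
    - [[0, 0, 0], [0, 0, 0]]
    - [[0, 0, 0], [0, 0, 0]]
    - [[0, 0, 0], [0, 0, 0]]
    - [[0, 0, 0], [0, 0, 0]]
    - [[0, 0, 0], [0, 0, 0]]
    - [[0, 0, 0], [0, 0, 0]]
  jaw: -1
  squeeze: 40

```text
time: 15.92
ee_pos: [0.4313, -0.3585, 0.0385]
eef_rot: [1.822, 2.558, -0.0]
ft_force: [-1.8, 2.3, 6.4]
grip_width: 0.0256
```

```bash
python3 -c "
from h import *
x,y=rackpt(0,.004); z=bot.get_state()['ee_pos'][2]; print(x,y)
go((.43,-.10,z+.12,85),(.47,-.05,z+.12,82.7))"
```

```text
0.6595082584344054 -0.004032422229639882
t 15.93 tcp [ 0.4313 -0.3585  0.0385] x-yaw 109.08 w 0.025585186171239813 F [-1.8  2.3  6.4]
[[0.978, 0.334, -0.481], [0.0, 0.0, 0.21]]
[[1.115, 0.55, -0.481], [0.0, 0.0, 0.23]]
```

>>> jog_arm:
  deltas:
    - [[0, 0, -0.1], [0, 0, 0]]
    - [[0, 0, -0.28], [0, 0, 0]]
    - [[0.05, 0.02, -0.44], [0, 0, 0.03]]
    - [[0.2, 0.07, -0.48], [0, 0, 0.1]]
    - [[0.4, 0.136, -0.48], [0, 0, 0.17]]
    - [[0.62, 0.21, -0.48], [0, 0, 0.23]]
    - [[0.84, 0.287, -0.48], [0, 0, 0.23]]
    - [[0.978, 0.334, -0.48], [0, 0, 0.23]]
    - [[0.978, 0.334, -0.48], [0, 0, 0.23]]

```text
time: 17.05
ee_pos: [0.4296, -0.0979, 0.1578]
eef_rot: [-2.355, -2.08, -0.0]
ft_force: [0.9, -1.2, -2.6]
grip_width: 0.0254
```

Run:
```python
from h import *
im,d,p=grab("wrist"); t=top(im,d,p,'orange'); print('orange',t)
x,y=rackpt(0,.004); x1,y1=rackpt(-.2,.004); go((x1,y1,.1585,82.7),(x,y,.1585,82.7))
```

```text
orange (4651, np.float64(0.233), (array([401. , -93.5]), array([25.6, 32.5]), -7.9))
t 17.1 tcp [ 0.4299 -0.0992  0.1578] x-yaw 82.85 w 0.02561361879561987 F [ 0.1 -0.5 -2.5]
[[0.494, 0.064, -0.003], [0.0, 0.0, 0.001]]
[[0.492, 0.864, -0.003], [0.0, 0.0, 0.001]]
```

>>> jog_arm:
  deltas:
    - [[0.2, 0.03, 0], [0, 0, 0.001]]
    - [[0.4, 0.06, 0], [0, 0, 0.001]]
    - [[0.492, 0.15, 0], [0, 0, 0.001]]
    - [[0.492, 0.35, 0], [0, 0, 0.001]]
    - [[0.492, 0.56, 0], [0, 0, 0.001]]
    - [[0.492, 0.74, 0], [0, 0, 0.001]]
    - [[0.492, 0.864, 0], [0, 0, 0.001]]
    - [[0.492, 0.864, 0], [0, 0, 0.001]]
    - [[0.492, 0.864, 0], [0, 0, 0.001]]

```text
time: 18.23
ee_pos: [0.659, -0.006, 0.1571]
eef_rot: [-2.36, -2.072, 0.001]
ft_force: [-0.3, -0.2, -2.9]
grip_width: 0.0258
```

Run:
```python
from h import *
im,d,p=grab("wrist"); W=world(d,p)
x,y=rackpt(0,.004); go((x,y,.0538,82.7),(x,y,.0522,82.7))
t=top(im,d,p,'blue'); print('blue',t,inrack(t[2][0]/1000)); cv2.imwrite("pics/w8.png",im)
```

```text
t 18.27 tcp [ 0.659  -0.0057  0.1574] x-yaw 82.59 w 0.02588335468501367 F [ 0.3 -0.1 -2.4]
[[0.007, 0.002, 0.414], [-0.0, 0.0, -0.001]]
[[0.007, 0.002, 0.421], [-0.0, 0.0, -0.001]]
blue (5189, np.float64(0.128), (array([652.8, -59.5]), array([34.1, 91.4]), -7.8)) [ 0.00039408 -0.05187036]
```

View pics/w8.png

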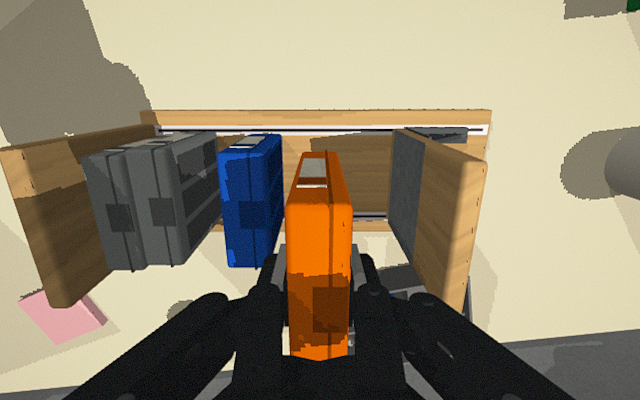

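Wrist view: orange is held at (318,250), square and label forward, above the free space between blue (250,200) and the stop (430,210). Lowering and releasing it.

>>> jog_arm:
  deltas:
    - [[0.007, 0.002, 0.1], [0, 0, 0]]
    - [[0.007, 0.002, 0.23], [0, 0, 0]]
    - [[0.007, 0.002, 0.34], [0, 0, 0]]
    - [[0.007, 0.002, 0.4], [0, 0, 0]]
    - [[0.007, 0.002, 0.415], [0, 0, 0]]
    - [[0.007, 0.002, 0.422], [0, 0, 0]]
    - [[0.007, 0.002, 0.422], [0, 0, 0]]
    - [[0.007, 0.002, 0.422], [0, 0, 0]]

```text
time: 19.27
ee_pos: [0.6608, -0.0035, 0.0527]
eef_rot: [2.359, 2.073, 0.001]
ft_force: [0.4, 0.3, -3.0]
grip_width: 0.0256
```

>>> jog_arm:
  deltas:
    - [[0, 0, 0], [0, 0, 0]]
    - [[0, 0, 0], [0, 0, 0]]
    - [[0, 0, 0], [0, 0, 0]]
    - [[0, 0, -0.1], [0, 0, 0]]
    - [[0, 0, -0.3], [0, 0, 0]]
    - [[0, 0, -0.55], [0, 0, 0]]
    - [[0, 0, -0.8], [0, 0, 0]]
    - [[0, 0, -0.9], [0, 0, 0]]
  jaw: -0.12

```text
time: 20.27
ee_pos: [0.6614, -0.0035, 0.2817]
eef_rot: [2.357, 2.071, 0.006]
ft_force: [0.0, 0.2, -0.7]
grip_width: 0.0375
```

```bash
cat > chk.py <<'E'
from h import *
im,d,p=grab("wrist"); W=world(d,p); np.savez("last.npz",im=im,d=d)
for c in('blue','orange'): t=top(im,d,p,c); print(c,t,inrack(t[2][0]/1000).round(4))
k=mask(im,'wood')&(W[...,2]>.172)&(W[...,2]<.186)&(abs(inrack(W)[...,0])<.06)&(abs(inrack(W)[...,1])<.15)
r=rect(W[k]); y=inrack(r[0]/1000); print('stop',r,y.round(4),'value',(y[1]+.088).round(4))
S=cv2.cvtColor(im,cv2.COLOR_BGR2HSV)[...,1]; q=inrack(W)
k=(d>0)&(S<80)&(W[...,2]>.118)&(W[...,2]<.135)&(abs(q[...,0])<.07)&(q[...,1]>-.166)&(q[...,1]<-.085)
nn,L,st,_=cv2.connectedComponentsWithStats(k.astype(np.uint8))
for i in range(1,nn):
    if st[i,4]>100: r=rect(W[L==i]); print('grey',r,inrack(r[0]/1000).round(4))
x,y=r2=rackpt(0,y[1]); go((x,y,.28,82.7),(x,y,.1125,82.7))
E
python3 chk.py
```

```text
blue (2346, np.float64(0.1282), (array([653.3, -59.6]), array([34.3, 90.9]), -7.4)) [ 0.0009 -0.0519]
orange (1655, np.float64(0.1282), (array([661.6,  -2.1]), array([25.7, 90.6]), -6.9)) [0.0018 0.0062]
stop (array([669.3,  76.8]), array([14.6, 99. ]), -7.4) [-0.0006  0.0854] value 0.1734
grey (array([ 645.7, -140.8]), array([ 64.1, 102.2]), -7.6) [ 0.0037 -0.1334]
t 20.32 tcp [ 0.6619 -0.0036  0.2835] x-yaw 82.62 w 0.03729959911573065 F [ 0.3 -0.   2.3]
[[0.323, -0.01, 0.014], [0.004, -0.0, -0.001]]
[[0.322, -0.015, 0.684], [0.004, -0.0, -0.001]]
```

>>> jog_arm:
  deltas:
    - [[0.2, 0, 0], [0.004, 0, 0]]
    - [[0.322, -0.012, 0], [0.004, 0, 0]]
    - [[0.322, -0.012, 0], [0.004, 0, 0]]
    - [[0.322, -0.013, 0.2], [0.004, 0, 0]]
    - [[0.322, -0.014, 0.42], [0.004, 0, 0]]
    - [[0.322, -0.014, 0.6], [0.004, 0, 0]]
    - [[0.322, -0.014, 0.684], [0.004, 0, 0]]
    - [[0.322, -0.014, 0.684], [0.004, 0, 0]]
    - [[0.322, -0.014, 0.684], [0.004, 0, 0]]
  jaw: 0.2

```text
time: 21.45
ee_pos: [0.6679, 0.0764, 0.1072]
eef_rot: [-2.356, -2.07, 0.006]
ft_force: [0.3, -0.3, 0.3]
grip_width: 0.0515
```

>>> jog_arm:
  deltas:
    - [[0, 0, 0], [0, 0, 0]]
    - [[0, 0, 0], [0, 0, 0]]
    - [[0, 0, 0], [0, 0, 0]]
    - [[0, 0, 0], [0, 0, 0]]
    - [[0, 0, 0], [0, 0, 0]]
  jaw: -1
  squeeze: 40

```text
time: 22.08
ee_pos: [0.6676, 0.0768, 0.1069]
eef_rot: [-2.356, -2.071, 0.007]
ft_force: [-1.4, -0.9, 7.1]
grip_width: 0.0135
```

```bash
python3 -c "
from h import *
print(inrack(bot.get_state()['ee_pos']))
x,y=rackpt(0,-.036);go((x,y,.1125,82.7))"
```

```text
[-0.00220089  0.08520045]
t 22.07 tcp [0.6676 0.0768 0.1069] x-yaw 82.63 w 0.013534639037835758 F [-1.4 -0.9  7.1]
[[-0.485, 0.009, -0.022], [-0.003, -0.0, -0.001]]
```

>>> jog_arm:
  deltas:
    - [[-0.05, 0, 0], [0, 0, 0]]
    - [[-0.12, 0, 0], [0, 0, 0]]
    - [[-0.18, 0, 0], [0, 0, 0]]
    - [[-0.21, 0, 0], [0, 0, 0]]
    - [[-0.24, 0, 0], [0, 0, 0]]
    - [[-0.27, 0, 0], [0, 0, 0]]
    - [[-0.3, 0, 0], [0, 0, 0]]
    - [[-0.33, 0, 0], [0, 0, 0]]
    - [[-0.36, 0, 0], [0, 0, 0]]
    - [[-0.38, 0, 0], [0, 0, 0]]

```text
time: 23.32
ee_pos: [0.6557, -0.0167, 0.107]
eef_rot: [-2.355, -2.07, 0.005]
ft_force: [0.4, 6.8, 5.9]
grip_width: 0.0135
```

>>> jog_arm:
  deltas:
    - [[-0.02, 0, 0], [0, 0, 0]]
    - [[-0.04, 0, 0], [0, 0, 0]]
    - [[-0.06, 0, 0], [0, 0, 0]]
    - [[-0.08, 0, 0], [0, 0, 0]]
    - [[-0.09, 0, 0], [0, 0, 0]]
    - [[-0.1, 0, 0], [0, 0, 0]]
    - [[-0.1, 0, 0], [0, 0, 0]]

```text
time: 24.2
ee_pos: [0.6525, -0.0416, 0.1069]
eef_rot: [-2.355, -2.071, 0.005]
ft_force: [0.8, 4.5, 5.8]
grip_width: 0.014
```

```bash
python3 chk.py; python3 -c "
from h import *
s=bot.get_state();print(inrack(s['ee_pos']),s['ft_force'])
im,d,p=grab('wrist');cv2.imwrite('pics/w9.png',im)"
```

```text
blue (7051, np.float64(0.1279), (array([644.4, -85.2]), array([43. , 81.5]), -7.5)) [-0.0047 -0.0784]
orange (2352, np.float64(0.1276), (array([643.7, -64.3]), array([16.7, 71.6]), -6.9)) [-0.008  -0.0578]
stop (array([644.2, -33.5]), array([27.3, 78.1]), -6.4) [-0.0114 -0.0272] value 0.0608
grey (array([ 645. , -140.9]), array([ 64.6, 101.3]), -7.1) [ 0.003  -0.1336]
t 24.25 tcp [ 0.6525 -0.0416  0.1069] x-yaw 82.63 w 0.013538830672291224 F [0.1 4.6 6.4]
[[0.029, 0.004, -0.692], [-0.003, -0.0, -0.001]]
[[0.028, 0.009, -0.022], [-0.003, -0.0, -0.001]]
[-0.00219422 -0.03416444] [0.12999935 4.60589321 6.39358284]
```

View pics/w9.png

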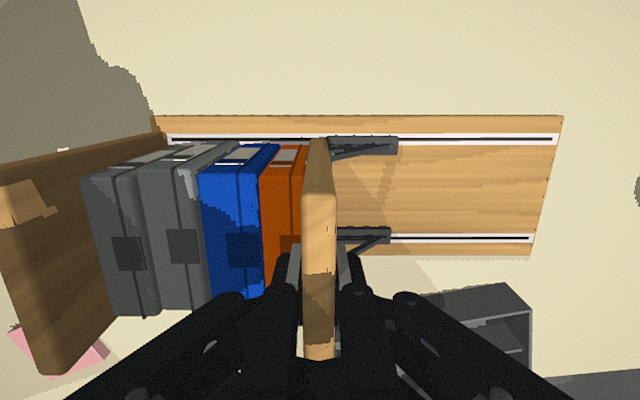

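Wrist view: the row of two greys (130,240), blue (235,220) and orange (285,210) is nearly closed by the stop (320,230), value about 0.054. I nudge it on in small steps and watch the force.

>>> jog_arm:
  deltas:
    - [[-0.005, 0, 0], [0, 0, 0]]
    - [[-0.01, 0, 0], [0, 0, 0]]
    - [[-0.01, 0, 0], [0, 0, 0]]

```text
time: 24.68
ee_pos: [0.6522, -0.0438, 0.107]
eef_rot: [-2.355, -2.071, 0.005]
ft_force: [0.5, 5.3, 4.8]
grip_width: 0.0135
```

>>> jog_arm:
  deltas:
    - [[-0.004, 0, 0], [0, 0, 0]]
    - [[-0.008, 0, 0], [0, 0, 0]]
    - [[-0.008, 0, 0], [0, 0, 0]]

```text
time: 25.05
ee_pos: [0.652, -0.0455, 0.107]
eef_rot: [-2.355, -2.071, 0.005]
ft_force: [-0.0, 6.9, 5.4]
grip_width: 0.0134
```

>>> jog_arm:
  deltas:
    - [[-0.004, 0, 0], [0, 0, 0]]
    - [[-0.006, 0, 0], [0, 0, 0]]
    - [[-0.006, 0, 0], [0, 0, 0]]

```text
time: 25.42
ee_pos: [0.6519, -0.0462, 0.107]
eef_rot: [-2.354, -2.07, 0.003]
ft_force: [2.9, 12.4, 6.2]
grip_width: 0.0133
```

Force rises to 12 N, so the row is closed. Release straight open, rise, and check.

>>> jog_arm:
  deltas:
    - [[0.004, 0, 0], [0, 0, 0]]
    - [[0.004, 0, 0], [0, 0, 0]]
    - [[0.004, 0, 0], [0, 0, 0]]

```text
time: 25.8
ee_pos: [0.6519, -0.0462, 0.107]
eef_rot: [-2.355, -2.071, 0.005]
ft_force: [0.5, 6.0, 5.3]
grip_width: 0.0137
```

>>> jog_arm:
  deltas:
    - [[0, 0, 0], [0, 0, 0]]
    - [[0, 0, 0], [0, 0, 0]]
    - [[0, 0, 0], [0, 0, 0]]
    - [[0, 0, -0.2], [0, 0, 0]]
    - [[0, 0, -0.45], [0, 0, 0]]
    - [[0, 0, -0.7], [0, 0, 0]]
    - [[0, 0, -0.8], [0, 0, 0]]
    - [[0, 0, -0.8], [0, 0, 0]]
    - [[0, 0, -0.8], [0, 0, 0]]
  jaw: 0.0

```text
time: 26.92
ee_pos: [0.6523, -0.0473, 0.3043]
eef_rot: [-2.354, -2.069, 0.011]
ft_force: [0.6, 0.4, -0.5]
grip_width: 0.0428
```

```bash
python3 chk.py
python3 - <<'E'
from h import *
f=np.load('last.npz'); cv2.imwrite('pics/w10.png',f['im'])
for n in('scene',):
    im,d,p=grab(n); print('green',top(im,d,p,'green'),top(im,d,p,'orange'),top(im,d,p,'blue'))
    g=np.load(n+'0.npz'); D=np.abs(im.astype(int)-g['im']).max(2)
    print('board/mug diff', [int(np.percentile(D[a],95)) for a in (np.s_[150:195,312:372],np.s_[325:390,340:395],np.s_[260:312,398:445])])
E
```

```text
blue (2017, np.float64(0.1283), (array([648.4, -95.5]), array([33.5, 90.9]), -7.0)) [ 0.0006 -0.0881]
orange (651, np.float64(0.128), (array([651.8, -70.2]), array([15. , 87.9]), -7.4)) [ 0.0008 -0.0626]
stop (array([653.8, -45.1]), array([14. , 98.7]), -7.7) [-0.0004 -0.0375] value 0.0505
grey (array([ 643.1, -142.3]), array([60.8, 96.9]), -7.2) [ 0.0013 -0.1352]
t 26.98 tcp [ 0.6523 -0.0473  0.3041] x-yaw 82.62 w 0.04297452041221442 F [ 0.5 -0.7 -0.7]
[[0.01, 0.008, 0.096], [-0.005, -0.0, -0.001]]
[[0.01, 0.015, 0.766], [-0.005, -0.0, -0.001]]Traceback (most recent call last):
  File "<stdin>", line 4, in <module>
  File "h.py", line 29, in top
    i=1+np.argmax(st[1:,4]); P=W[L==i]; zt=np.percentile(P[:,2],97); T=P[P[:,2]>zt-.006]
        ~~~~~~~~~^^^^^^^^^^
    return _wrapfunc(a, 'argmax', axis=axis, out=out, **kwds)
    return bound(*args, **kwds)
ValueError: attempt to get argmax of an empty sequence
```

View pics/w10.png

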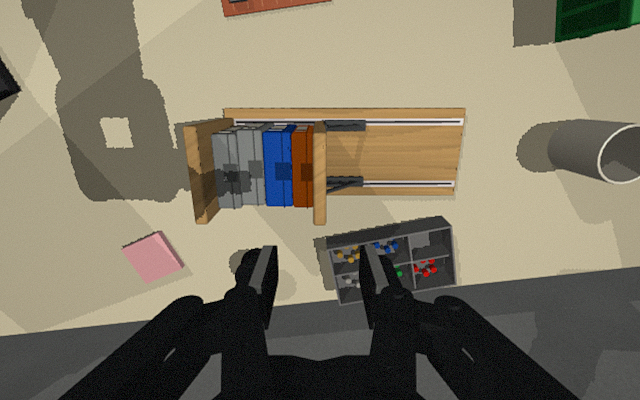

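The row is closed at (190–325,165) with all four cases upright and square. Stop value is 0.0505, and nothing is touched. One look to confirm the green case, board and mug, then I hand in.

Run:
```python
from h import *
im,d,p=grab('scene'); print('green',top(im,d,p,'green'))
g=np.load('scene0.npz'); D=np.abs(im.astype(int)-g['im']).max(2)
print('diff board,mug,green',[float((D[a]>60).mean().round(3)) for a in (np.s_[150:195,312:372],np.s_[325:390,340:395],np.s_[260:312,398:445])])
bot.sign_off()
```

```text
green (510, np.float64(0.1137), (array([498.6, 319.7]), array([28.8, 90.8]), 1.9))
diff board,mug,green [0.001, 0.0, 0.0]
the job is handed in; nothing more can be done
```

The job is done and handed in at about 27 s of the 72 s. The blue and orange cases now stand in the rack with the two greys, and the stop is pushed in snug.

**What I did:** I drew the stop back to about 0.173 m and stood each case square on the board with its label end to the front. I then pushed the stop in until the force rose to 12 N, eased off, released it and lifted clear.

**Last checks:**
- **Stop:** value 0.0505 m, against the target of 0.052 ± 0.004.
- **Blue and orange cases:** centres within about 1 mm of the board's middle line, angles within about 0.5° of the rack's, tops at z = 0.128 m. I judged uprightness by eye and by top height only, not by a separate tilt measurement.
- **Grey cases:** measured only as a pair, 1.3 mm off the middle line and square to the rack.
- **Green case, circuit board and mug:** unchanged in the scene picture. The green case measured within about 1 mm of its start.
- **Robot:** touching nothing at hand-in.

**What disagreed or failed:**
- The real fingertips end about 38 mm short of the reported TCP. My first pinch of the stop closed on air just above it, and I corrected for the offset from then on.
- The last view caught only part of the orange case's top (15 of 26 mm wide), because of shading and the stop in front of it. Its y position is therefore rough.
- One check script stopped with an error because the orange case was hidden from the scene camera. I re-ran it without that case.

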